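Clear the dust extractor and draw its filter cassette

TASK

Draw the filter of the bench dust extractor: first take away the headband frame that was left standing over the filter and drape it over the free stretch of the drying rail's bar, one leg on each side, and let go of it there. Then pinch the two side catches of the filter cassette together, lift the cassette out of its well and finish while still holding it by the pinched catches, upright and still, with its underside at least 5 cm above the top of the extractor. Do not disturb the mug, tape, glue bottle and foam block.

Things in the scene. Friction and masses are not known exactly. Their poses are not given: they have to be found in the camera images.
- extractor: bench dust extractor, fixed: white box 240 mm (its x) by 280 mm (y), flat grey top 100 mm above the table; origin on the table under its centre, x from its front (switch, dial) to its back (black suction slots on top). The filter well, a 114 x 49 mm opening in the top, is centred at x = -50 mm, long side along x. Stands left or right of the robot, the rail on the other side
- rail: drying rail, fixed: round steel bar 14 mm thick, level along the body's y, on posts at y = -155 and +155 mm and a wooden base; origin on the table under the bar's middle, z up; top of the bar 155 mm above the table. Another frame (grey arch, no socket) hangs fixed at y = -105 mm; the bar is free from y = -80 to +140 mm
- rail_free (a point): the middle of the free stretch of the bar, on the bar's top; axes as rail, y along the bar
- headband_socket (a point): centre of the brass plume socket on top of the headband frame, to be grasped: upright square block 16 x 16 mm, 40 mm high, sides along the frame's x and y. The frame (90 g) is a rigid white arch in its y-z plane, z up. Crown's upper face 20 mm below this point, its underside 28 mm, the feet 123 mm. It starts standing loose on the extractor, a leg on each side of the cassette
- headband_crown (a point): middle of the underside of the frame's crown, which rests on the bar, the frame's x along the bar; 95 mm above the feet; axes of the frame. Strip 8 mm thick, 20 mm wide in x; legs 54 mm to either side in y (100 mm clear between them); feet 14 mm in y, 28 mm in x
- cassette_grip (a point): point midway between the side catches at their mid height, in the filter cassette: grey box 110 mm (its x, along the well) by 46 mm (y) by 106 mm high, 270 g. At home this point is 22 mm above the extractor's top and 60 mm of the cassette are down in the well; cassette top 24 mm above this point. Catches: black ribbed pads on its long sides, 60 mm over both when free, 48 mm when fully in
- cassette_foot (a point): centre of the cassette's underside, 82 mm below cassette_grip; 40 mm above the table at home; axes of the cassette
- catch_left (a joint): travel in m of the catch on the cassette's +y side: 0 free (sprung out, its barb locked under the well's edge), unlocked from about 0.005, 0.006 fully in; spring 4 N rising to 9 N. Pad 34 mm long (x), 32 mm high, centred at the height of cassette_grip, outer face 30 mm from it when free
- catch_right (a joint): the same for the catch on the -y side
- mug: green mug, 84 mm wide, 115 mm high, origin under its centre; leave alone
- tape: roll of tape lying flat, 64 mm wide, 20 mm high, origin under its centre; leave alone
- glue: white glue bottle, 52 mm wide, 130 mm high, origin under its centre; leave alone
- foam: yellow foam block 90 x 60 x 50 mm, origin under its centre; leave alone
Mind the look-alikes: they are no part of the job. Of the things that look like the part that bears headband_socket, the larger one is meant.

How it is judged (in metres and radians):
On the way, in this order (a step that is already met when the one before it is completed fails the run):
1. the headband frame hangs astride the free stretch of the bar, carried by the rail and let go, the cassette still in its well (z of headband_crown in the frame of rail between 0.14 and 0.168 m and x of headband_crown in the frame of rail between -0.03 and 0.03 m and y of headband_crown in the frame of rail between -0.095 and 0.145 m and angle between the x axis of headband and the y axis of rail, either way round below 0.6 rad and angle between headband's own z axis and vertical below 0.35 rad and contact force between headband and rail above 0.2 N and contact force between headband and the arm below 0.05 N and contact force between headband and extractor below 0.05 N and linear speed of headband below 0.05 m/s and height (world z) of cassette_foot below 0.05 m), for 0.3 s.
2. both side catches are pinched in while the cassette is still home in its well (value of joint each of catch_left, catch_right above 0.0035 m and contact force between cassette and the fingers above 2 N and height (world z) of cassette_foot below 0.05 m), for 0.1 s.
At the end, for the whole second after the job is handed in: The frame hangs at rest, let go, astride the free bar (crown within 30 mm of it sideways, turned under 0.6 rad, leaning under 0.35 rad). The fingers hold the still cassette, catches 3.5 mm or more in, leaning under 0.35 rad, touching nothing else, underside at least 48 mm above the extractor (z of headband_crown in the frame of rail between 0.14 and 0.168 m and x of headband_crown in the frame of rail between -0.03 and 0.03 m and y of headband_crown in the frame of rail between -0.095 and 0.145 m and angle between the x axis of headband and the y axis of rail, either way round below 0.6 rad and angle between each of headband, cassette's own z axis and vertical below 0.35 rad and contact force between headband and rail above 0.2 N and contact force between headband and the arm below 0.05 N and contact force between each of headband, cassette and extractor below 0.05 N and linear speed of headband below 0.05 m/s and value of joint each of catch_left, catch_right above 0.0035 m and contact force between cassette and the fingers above 2 N and height (world z) of cassette_foot above 0.148 m and contact force between cassette and rail below 0.05 N and contact force between cassette and headband below 0.05 N and linear speed of cassette below 0.03 m/s); the arm keeps its last pose, push and grip.
It fails at once if the mug is moved by more than 30 mm (distance of mug from where it was at the start of the episode above 0.03 m).
It fails at once if the roll of tape is moved by more than 30 mm (distance of tape from where it was at the start of the episode above 0.03 m).
It fails at once if the glue bottle is moved by more than 30 mm (distance of glue from where it was at the start of the episode above 0.03 m).
It fails at once if the foam block is moved by more than 30 mm (distance of foam from where it was at the start of the episode above 0.03 m).
It also fails if it takes over 59 s, if anything falls off the work surface, if the arm or the gripper's body presses on something with over 40 N, if the wrist force passes 120 N, or if a joint passes its speed limit or range.

ROBOT

A 7-joint arm with a two-finger parallel gripper is mounted at the origin on the work surface. World frame = base frame: x ahead of the robot, y to its left, z up, the work surface at z = 0. Lengths are in mm, angles in rad, forces in N, time in s.
With the tool pointing down it reaches from about 400 to 875 mm from the base axis. Payload 4.4 kg.
Tool frame: the origin (TCP) lies at the very end of the fingers, on their centre line; the grasp point (between the pads) lies 19 mm behind it; z points along the fingers, y is the direction in which the jaws open and shut (so a half turn about z gives the same grasp; the last joint's range is limited). The gripper opens to 85 mm and grips with 20 to 120 N. Pads are 22 mm wide; open, the fingers measure 114 mm over their backs; the gripper's body (76 mm by 85 mm) begins 54 mm behind the grasp point. The pads swing forward as they close: fully open they stand 13 mm farther back than shut.
Start: joints at [1.047, 0.628, 0.038, 1.517, -0.027, 0.996, -0.02], TCP at [287.312, -583.069, 231.313] pointing down, gripper open.
Joint ranges: [-3.06, 3.06], [-0.37, 2.12], [-1.25, 1.32], [0.18, 2.47], [-1.1, 4.24], [0.23, 1.98], [-2.94, 2.94]. Speed limits (rad/s): [2.57, 2.57, 3.14, 3.14, 3.14, 3.14, 3.14].

INTERFACE

Orientations are given as [roll, pitch, yaw] about the fixed x, y, z axes, in that order (R = Rz(yaw) Ry(pitch) Rx(roll)).
In Python, from cell import ctrl gives the robot as it stands.
- The arm moves only by the shell command python3 -m pendant 'ROWS'. ROWS is JSON, a list of rows, each a list of 7 numbers: the shift along the world's x, y, z in m, then the turn, a rotation vector about the world's x, y, z in rad, then the opening, from -1 (shut) to 1 (fully open). A call has 1 to 8 rows; each row is the pose to reach, as a shift and turn from the pose commanded when the call began; what a row does not reach only later rows make up. A row lasts 1/10 s, in which the tool goes at most 50 mm and 8.59 degrees, less where a joint would pass 70% of its speed; a pose out of reach is approached as far as the arm can. A call with a gripper value outside its range is refused whole. The fingers move at their own pace and stop on an object; the grip force is fixed at half the most. Time passes only in rows, so rows that repeat a pose let the fingers close. It gives the time, the measured TCP pose, the force and the opening at its end, in the units of the state.
- ctrl.read_state(): the state, without advancing time (a new reading comes with each control period).
- ctrl.get_image(name): name is "side" or "top" or "wrist"; returns the picture (480x640x3 uint8, blue, green, red); there is no depth.
- ctrl.get_calibration(name): a dict with "fx", "fy", "cx", "cy" (pixels), "dist_coeffs" ([k1, k2, p1, p2, k3] as OpenCV has them; the pictures are not rectified), "R" (3x3) and "t" (3): a world point X has camera coordinates R X + t. Camera axes: x right, y down, z forward; pixel columns grow to the right and rows downward; lengths in mm; the calibration is good to about 2 mm. A picture is of the moment at which its call begins: read the wrist's pose just before it. get_calibration takes no time and is no camera call; for the wrist camera it gives the pose at the moment of the call.
- ctrl.finish_job(): hands the job in, once; it reports no verdict.
The state is a dict: "clock": time; "qpos": joint angles; "qd": joint speeds; "tau": joint torques, N m; "eef_pos": TCP position; "tool_rot": TCP orientation; "force": force on the tool from outside, world axes, zero at the start; "torque": the same for the moment, N m; "width": finger opening in mm.
Only numpy, scipy, OpenCV 4.12 (cv2) and the standard library are available. Lean on these libraries where they do the work, as an engineer would, in place of code of your own. Each camera call takes 0.05 s, during which the arm holds its last target. There are 200 camera calls.

## Working session

There is one attempt and no reset: what is moved stays moved. The work goes in short steps, Python scripts to look and compute and a shell command to move; the robot and the scene stay as the last step left them, time stands still between calls to the robot, and variables do not carry over. Pictures are saved under pics/ and viewed, about 8 in all and at most 12, crops included, and the job is handed in when it is done.

```bash
mkdir -p pics; ls
python3 - <<'E'
from cell import ctrl
import cv2,numpy as np
for n in("side","top"):
    cv2.imwrite(f"pics/{n}0.png",ctrl.get_image(n))
    c=ctrl.get_calibration(n);print(n,{k:np.round(v,3).tolist() for k,v in c.items()})
s=ctrl.read_state();print(s)
E
```

```text
pics
side {'fx': 467.191, 'fy': 467.191, 'cx': 324.938, 'cy': 244.71, 'dist_coeffs': [-0.009, 0.0, 0.0, 0.0, 0.0], 'R': [[-0.895, -0.445, -0.005], [-0.216, 0.444, -0.87], [0.389, -0.778, -0.494]], 't': [507.925, 243.215, 999.898]}
top {'fx': 541.874, 'fy': 541.874, 'cx': 329.372, 'cy': 236.813, 'dist_coeffs': [-0.157, 0.0, 0.0, 0.0, 0.0], 'R': [[0.019, -1.0, 0.019], [-0.998, -0.02, -0.062], [0.062, -0.017, -0.998]], 't': [-18.993, 565.463, 1435.419]}
{'clock': 0.1, 'qpos': array([ 1.04716497,  0.6292428 ,  0.03848514,  1.51825296, -0.02698515,
        0.99629431, -0.0199748 ]), 'qd': array([-1.10618300e-03, -7.88377127e-04,  1.75285250e-05, -2.91443885e-03,
        3.62191396e-04, -3.16381154e-04, -1.13886178e-03]), 'tau': array([ 2.48466611e-03, -5.64528179e+01,  1.22956574e+00, -1.93972528e+01,
        1.10441161e-02,  5.44518422e-03,  4.45294063e-05]), 'eef_pos': array([ 287.06288392, -582.56540859,  230.4936168 ]), 'tool_rot': array([-3.13991500e+00,  5.20511566e-05,  4.57832348e-01]), 'force': array([ 0.02908672,  0.27952043, -0.05950551]), 'torque': array([-0.01237641,  0.04911504, -0.00378241]), 'width': 85.359659311456}
```

View pics/side0.png

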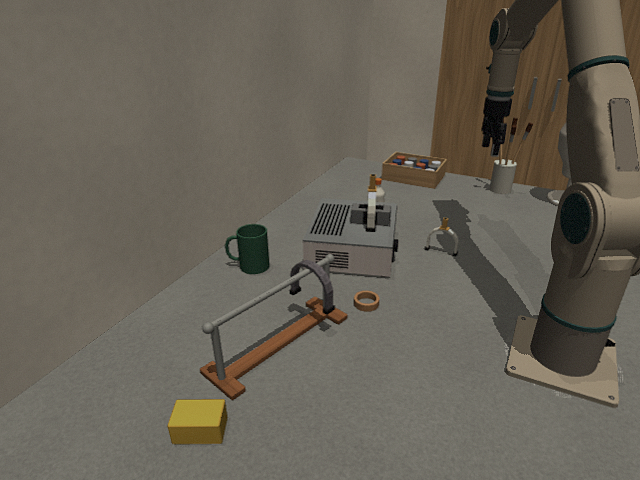

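View pics/top0.png

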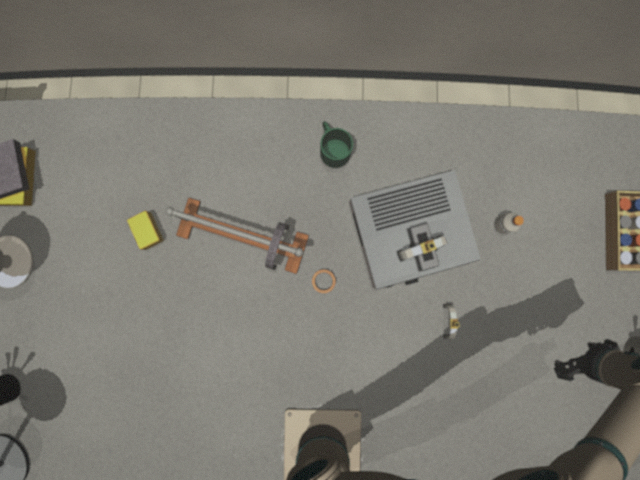

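The top view shows the extractor at about (415,228), with the frame socket near (430,246). The rail bar runs from (170,212) to (300,252) and the mug is at (336,148). The decoy small arch is at (452,320). I'll zoom in to get pixel positions.

```bash
cat > h.py <<'E'
from cell import ctrl
import cv2,numpy as np
def cal(n):
    c=ctrl.get_calibration(n);K=np.array([[c['fx'],0,c['cx']],[0,c['fy'],c['cy']],[0,0,1.]])
    return K,np.array(c['dist_coeffs'],float),np.array(c['R']),np.array(c['t'],float)
def ray(c,p):
    K,d,R,t=c;u=cv2.undistortPoints(np.array([[p]],float),K,d)[0,0]
    v=R.T@np.array([u[0],u[1],1]);return -R.T@t,v/np.linalg.norm(v)
def plane(c,p,z):
    o,v=ray(c,p);return o+v*(z-o[2])/v[2]
def tri(obs):
    A=np.zeros((3,3));b=np.zeros(3)
    for c,p in obs:
        o,v=ray(c,p);M=np.eye(3)-np.outer(v,v);A+=M;b+=M@o
    X=np.linalg.solve(A,b)
    return X,[np.linalg.norm((np.eye(3)-np.outer(v,v))@(X-o)) for o,v in (ray(c,p) for c,p in obs)]
def proj(c,X):
    K,d,R,t=c;return cv2.projectPoints(np.array(X,float).reshape(-1,1,3),cv2.Rodrigues(R)[0],t,K,d)[0][:,0]
E
python3 - <<'E'
import cv2,numpy as np
t=cv2.imread('pics/top0.png');s=cv2.imread('pics/side0.png')
r=lambda i,x,y,w,h:cv2.resize(i[y:y+h,x:x+w],(400,300),interpolation=cv2.INTER_CUBIC)
# 4x scale for 100x75; 
a=r(t,340,160,160,120);b=r(s,300,165,120,90)*1;c=r(t,160,185,160,120);d=r(s,195,240,160,120)
cv2.imwrite('pics/crops.png',np.vstack([np.hstack([a,b]),np.hstack([c,d])]))
E
```

```text
(no output)
```

View pics/crops.png

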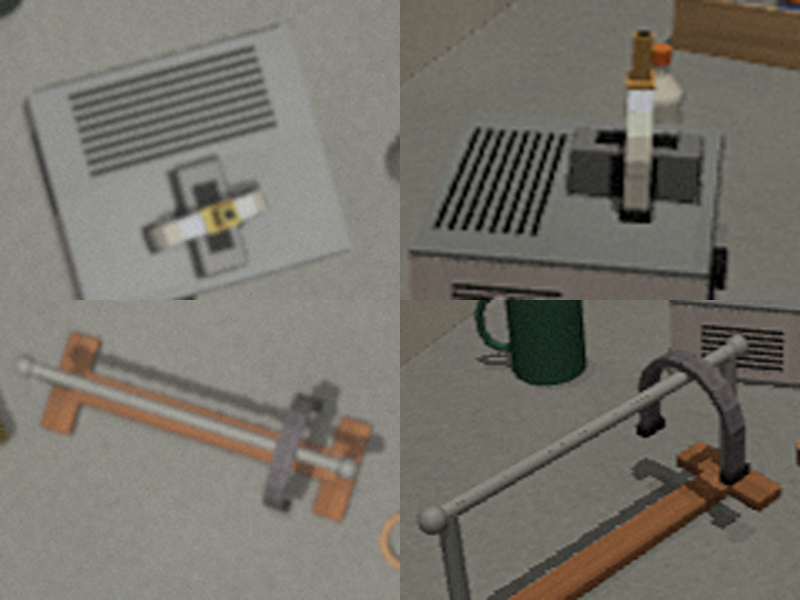

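Run:
```python
from h import *
T,S=cal('top'),cal('side')
np.set_printoptions(precision=1,suppress=True)
a=lambda x,y:(340+x/2.5,160+y/2.5); b=lambda x,y:(300+(x-400)/3.3333,165+y/3.3333)
c=lambda x,y:(160+x/2.5,185+(y-300)/2.5); d=lambda x,y:(195+(x-400)/2.5,240+(y-300)/2.5)
for n,p,q in [('sockettop',a(229,214),b(643,33)),('crown_end/casTop bl',a(168,173),b(568,152)),('casTop fl',a(197,277),b(701,153)),
 ('rail far',c(24,366),d(433,518)),('rail near',c(347,467),d(739,343)),('ext bl',a(28,98),b(411,252)),('ext br',a(290,25),b(470,122))]:
    print(n,*tri([(T,p),(S,q)]))
E4=0
for n,p in [('bl',a(28,98)),('br',a(290,25)),('fr',a(350,248)),('fl',(376,288))]: print('ext',n,plane(T,p,100))
for p in [(168,173),(218,155),(245,268),(197,277)]: print('cas',plane(T,a(*p),146))
for p in [(157,247),(263,196)]: print('frame ends',plane(T,a(*p),105))
print('tape',plane(T,(324,281),10),'mug',plane(T,(336,148),60),'glue',plane(T,(512,222),120))
```

```text
sockettop [ 537.  -237.5  243.8] [np.float64(0.9101978313458627), np.float64(0.9101978313458519)]
crown_end/casTop bl [ 582.3 -196.5  144.4] [np.float64(2.0531692467059184), np.float64(2.0531692467062035)]
casTop fl [ 478.2 -225.8  152.6] [np.float64(0.3740372106155286), np.float64(0.3740372106154355)]
rail far [612.8 389.3 151. ] [np.float64(0.5090884258049613), np.float64(0.5090884258050429)]
rail near [519.   67.5 152.2] [np.float64(0.5424522272052532), np.float64(0.5424522272052336)]
ext bl [659.5 -59.8  97.8] [np.float64(1.7533116250261898), np.float64(1.7533116250263325)]
ext br [ 745.3 -334.7   83.6] [np.float64(1.9383059973651207), np.float64(1.9383059973650942)]
ext bl [657.6 -60.4 100. ]
ext br [ 740.4 -331.3  100. ]
ext fr [ 510.7 -394.7  100. ]
ext fl [ 433.5 -126.8  100. ]
cas [ 580.3 -197.1  146. ]
cas [ 599.2 -246.8  146. ]
cas [ 488.1 -274.7  146. ]
cas [ 478.5 -226.9  146. ]
frame ends [ 508.3 -193.3  105. ]
frame ends [ 562.1 -301.8  105. ]
tape [447.1   3.9  10. ] mug [798.5 -20.5  60. ] glue [ 606.6 -473.2  120. ]
```

The checks agree: socket top at z = 244 against 243 expected, bar at 151 and cassette top at 144–152. Extractor yaw is about 16° and the rail's y axis points at about 74°. Next I'll move above the socket and look with the wrist camera.

```bash
python3 -m pendant '[[0.25,0.345,0.12,0,0,-0.14,1],[0.25,0.345,0.12,0,0,-0.14,1],[0.25,0.345,0.12,0,0,-0.14,1],[0.25,0.345,0.12,0,0,-0.14,1],[0.25,0.345,0.12,0,0,-0.14,1],[0.25,0.345,0.12,0,0,-0.14,1],[0.25,0.345,0.12,0,0,-0.14,1],[0.25,0.345,0.12,0,0,-0.14,1]]'; python3 -m pendant '[[0.0,0.0,0,0,0,0,1]]'
python3 - <<'E'
from h import *
print(ctrl.read_state()['eef_pos'],ctrl.read_state()['tool_rot'],cal('wrist'))
E
```

```text
clock: 0.9
eef_pos: [513.9, -269.4, 340.1]
tool_rot: [-3.141, 0.0, 0.318]
force: [1.1, -0.8, -0.9]
width: 85.5
clock: 1.0
eef_pos: [519.2, -263.0, 341.2]
tool_rot: [-3.14, -0.007, 0.331]
force: [0.3, -0.1, 0.2]
width: 85.2
[ 519.17243077 -262.95301235  341.17845731] [-3.13960993 -0.00691278  0.33070233] (array([[359.78936823,   0.        , 319.45239543],
       [  0.        , 359.78936823, 245.08379408],
       [  0.        ,   0.        ,   1.        ]]), array([0.02047564, 0.        , 0.        , 0.        , 0.        ]), array([[ 0.32420974, -0.94598138, -0.00269767],
       [-0.91517188, -0.31436997,  0.25225376],
       [-0.23947542, -0.07931429, -0.96765736]]), array([-416.54824603,  331.59377645,  588.54628957]))
```

Run:
```python
from h import *
import json
c=cal('wrist');cv2.imwrite('pics/w1.png',ctrl.get_image('wrist'));np.savez('w1.npz',*c)
```

```text
(no output)
```

View pics/w1.png

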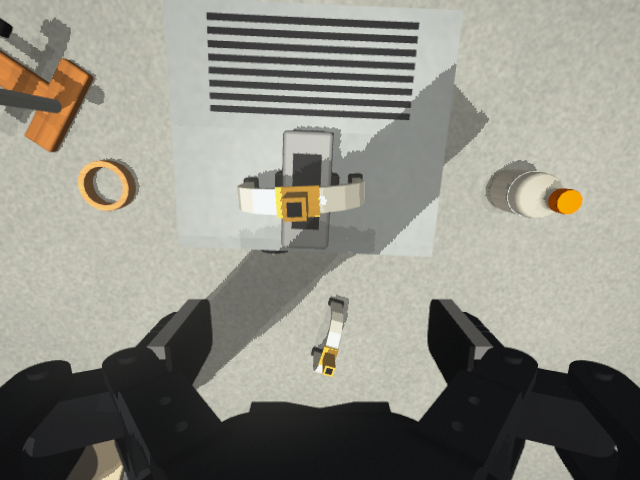

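The wrist view shows the socket hole at (295,209), the frame feet at about (251,184) and (356,180), and the slots from (208,17) to (420,25). The cassette's back edge runs from (284,131) to (333,132).

Run:
```python
from h import *
np.set_printoptions(precision=1,suppress=True)
z=np.load('w1.npz');W=[z[k] for k in z.files];T=cal('top');S=cal('side')
print('sock',plane(W,(295,209),243),tri([(W,(295,209)),(T,(431.6,245.6)),(S,(372.9,174.9))]))
dg=lambda a,b:np.degrees(np.arctan2(*(b-a)[1::-1]))
f=[plane(W,p,110) for p in [(356,180),(251,184)]];print('feet',f,dg(*f))
l=[plane(W,p,100) for p in [(420,25),(208,17)]];print('slot1',l,dg(*l))
l=[plane(W,p,100) for p in [(409,117),(211,108)]];print('slotN',l,dg(*l))
c=[plane(W,p,146) for p in [(284,131),(333,132),(329,248),(281,246)]];print('cas',c,np.mean(c,0))
i=cv2.imread('pics/w1.png')[120:260,220:390];cv2.imwrite('pics/w1c.png',cv2.resize(i,None,fx=4,fy=4,interpolation=cv2.INTER_CUBIC))
```

```text
sock [ 538.1 -239.1  243. ] (array([ 537.6, -238.5,  243.1]), [np.float64(0.8479879606996097), np.float64(1.4033260818342788), np.float64(0.819950363713256)])
feet [array([ 564.2, -286.9,  110. ]), array([ 525.3, -186.1,  110. ])] 111.10070712326716
slot1 [array([ 718.4, -294.8,  100. ]), array([ 660. , -103.6,  100. ])] 106.9940286261283
slotN [array([ 639.6, -316.7,  100. ]), array([ 583.2, -125.9,  100. ])] 106.48155301901355
cas [array([ 585.3, -206.5,  146. ]), array([ 598.8, -248.4,  146. ]), array([ 495.9, -280.6,  146. ]), array([ 482.6, -235.8,  146. ])] [ 540.6 -242.8  146. ]
```

View pics/w1c.png

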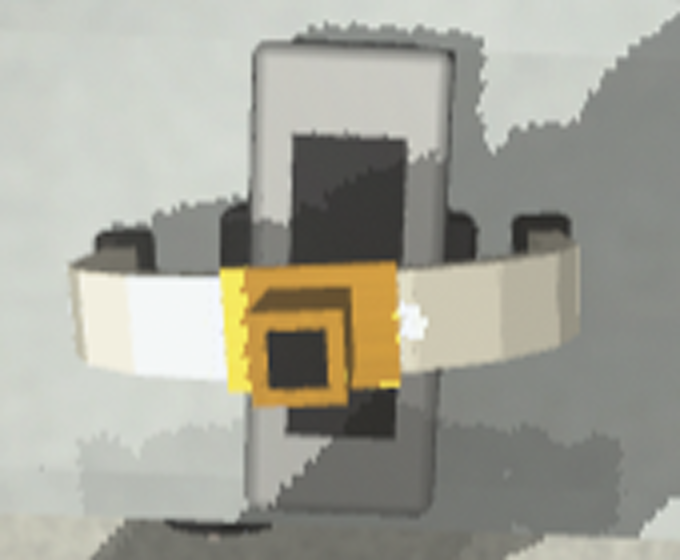

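```bash
python3 -m pendant '[[0.0185,0.0245,-0.03,0,0,0.04,1],[0.0185,0.0245,-0.07,0,0,0.04,1],[0.0185,0.0245,-0.07,0,0,0.04,1],[0.0185,0.0245,-0.07,0,0,0.04,1]]'
```

```text
clock: 1.45
eef_pos: [530.5, -248.3, 269.6]
tool_rot: [-3.141, 0.002, 0.356]
force: [0.4, -1.1, 1.2]
width: 85.7
```

```bash
python3 -m pendant '[[0.0073,0.0096,0,0,0,0.018,1],[0.0073,0.0096,-0.03,0,0,0.018,1],[0.0073,0.0096,-0.0565,0,0,0.018,1],[0.0073,0.0096,-0.0565,0,0,0.018,1],[0.0073,0.0096,-0.0565,0,0,0.018,1]]'
```

```text
clock: 1.95
eef_pos: [540.0, -237.6, 214.8]
tool_rot: [3.14, -0.002, 0.376]
force: [-0.0, 0.2, 0.4]
width: 85.2
```

```bash
python3 -m pendant '[[-0.0015,-0.001,-0.001,0,0,0,-1],[-0.0015,-0.001,-0.001,0,0,0,-1],[-0.0015,-0.001,-0.001,0,0,0,-1],[-0.0015,-0.001,-0.001,0,0,0,-1],[-0.0015,-0.001,-0.001,0,0,0,-1],[-0.0015,-0.001,-0.001,0,0,0,-1],[-0.0015,-0.001,-0.001,0,0,0,-1],[-0.0015,-0.001,-0.001,0,0,0,-1]]'; python3 -m pendant '[[0,0,0,0,0,0,-1],[0,0,0,0,0,0,-1],[0,0,0.01,0,0,0,-1],[0,0,0.03,0,0,0,-1],[0,0,0.06,0,0,0,-1],[0,0,0.1,0,0,0,-1],[0,0,0.1,0,0,0,-1],[0,0,0.1,0,0,0,-1]]'
```

```text
clock: 2.75
eef_pos: [538.0, -238.3, 212.8]
tool_rot: [3.141, -0.001, 0.376]
force: [0.0, -0.5, 5.4]
width: 14.7
clock: 3.55
eef_pos: [537.5, -238.2, 312.9]
tool_rot: [3.141, -0.001, 0.376]
force: [-0.9, 0.1, -2.3]
width: 15.1
```

```bash
python3 -m pendant '[[0.002,0.02,0.01,0,0,0.04,-1],[0.005,0.06,0.01,0,0,0.11,-1],[0.008,0.1,0.01,0,0,0.19,-1],[0.011,0.14,0.01,0,0,0.27,-1],[0.014,0.18,0.01,0,0,0.35,-1],[0.017,0.22,0.01,0,0,0.43,-1],[0.02,0.25,0.01,0,0,0.5,-1],[0.02,0.26,0.01,0,0,0.52,-1]]'; python3 -m pendant '[[0.002,0.04,0,0,0,0.08,-1],[0.005,0.08,0,0,0,0.16,-1],[0.008,0.12,0,0,0,0.22,-1],[0.011,0.16,0,0,0,0.3,-1],[0.014,0.2,0,0,0,0.36,-1],[0.017,0.23,0,0,0,0.39,-1],[0.017,0.235,0,0,0,0.393,-1],[0.017,0.235,0,0,0,0.393,-1]]'
python3 - <<'E'
from h import *
s=ctrl.read_state();print(s['eef_pos'],s['qpos'])
c=cal('wrist');np.savez('w2.npz',*c);cv2.imwrite('pics/w2.png',ctrl.get_image('wrist'))
cv2.imwrite('pics/s2.png',ctrl.get_image('side'))
a=cv2.imread('pics/w2.png');b=cv2.imread('pics/s2.png')[160:400,180:420]
cv2.imwrite('pics/v2.png',np.hstack([cv2.resize(a,(480,360)),cv2.resize(b,(320,320))[:,:],][0:1]))
b=cv2.resize(b,(320,320));o=np.zeros((360,800,3),np.uint8);o[:,:480]=cv2.resize(a,(480,360));o[:320,480:]=b;cv2.imwrite('pics/v2.png',o)
E
```

```text
clock: 4.35
eef_pos: [556.4, 27.7, 321.3]
tool_rot: [-3.138, -0.001, 0.905]
force: [-0.1, -0.8, -1.8]
width: 14.9
clock: 5.15
eef_pos: [573.6, 257.2, 321.1]
tool_rot: [-3.14, 0.002, 1.29]
force: [0.4, -0.1, -1.3]
width: 14.9
[573.63960893 257.22040629 321.09957062] [-0.29864407  0.53107572 -0.27953515  1.45020629  0.1514225   1.18409559
 -0.87947659]
```

View pics/v2.png

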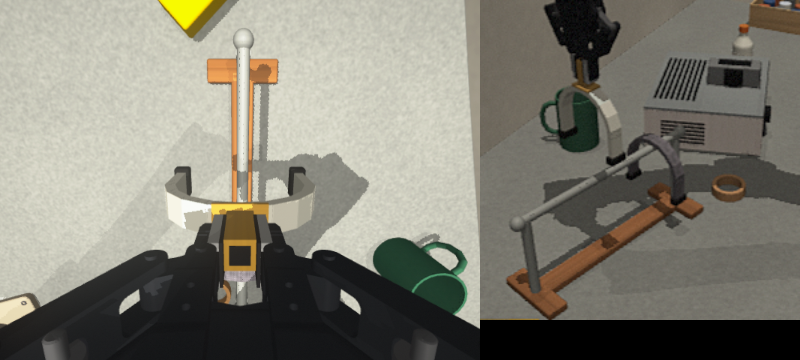

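The frame is held astride above the bar and aligned with it, with the bar centred between the legs. In the wrist view the bar's ball is at (324,51) in full-size pixels and the bar emerges at about (323,255). I'll check the offset numerically.

Run:
```python
from h import *
np.set_printoptions(precision=1,suppress=True)
z=np.load('w2.npz');W=[z[k] for k in z.files]
a=plane(W,(324,51),148);b=plane(W,(323,250),148);print(a,b)
u=a-b;u/=np.linalg.norm(u);print(np.degrees(np.arctan2(u[1],u[0])))
n=np.array([-u[1],u[0],0]);P=np.array([573.6,257.2,148])
print('off wrist line',(P-b)@n)
p,q=np.array([519,67.5,148]),np.array([612.8,389.3,148]);v=(q-p)/np.linalg.norm(q-p);print('off rail est',(P-p)@np.array([-v[1],v[0],0]),np.degrees(np.arctan2(v[1],v[0])),(P-(p+q)/2)@v)
```

```text
[614.6 389.4 148. ] [568.9 232.4 148. ]
73.77954359752279
off wrist line 2.4033591849545397
off rail est 0.6670206833090191 73.7493676073247 29.80411185403849
```

```bash
python3 -m pendant '[[0.0015,0,-0.04,0,0,0,-1],[0.0015,0,-0.08,0,0,0,-1],[0.0015,0,-0.12,0,0,0,-1],[0.0015,0,-0.138,0,0,0,-1],[0.0015,0,-0.142,0,0,0,-1],[0.0015,0,-0.144,0,0,0,-1],[0.0015,0,-0.144,0,0,0,-1]]'; python3 -m pendant '[[0,0,-0.002,0,0,0,-1],[0,0,-0.003,0,0,0,-1],[0,0,-0.003,0,0,0,-1]]'
```

```text
clock: 5.95
eef_pos: [577.0, 256.4, 179.6]
tool_rot: [3.14, -0.001, 1.288]
force: [-1.5, -1.0, -0.5]
width: 15.0
clock: 6.25
eef_pos: [576.2, 256.9, 175.7]
tool_rot: [3.141, -0.0, 1.289]
force: [-0.0, 1.8, -1.0]
width: 14.9
```

```bash
python3 -m pendant '[[-0.001,0,-0.001,0,0,0,-1],[-0.001,0,-0.002,0,0,0,-1],[-0.001,0,-0.002,0,0,0,-1],[-0.001,0,-0.002,0,0,0,-1]]';python3 -m pendant '[[0,0,-0.001,0,0,0,-1],[0,0,-0.002,0,0,0,-1],[0,0,-0.002,0,0,0,-1],[0,0,-0.002,0,0,0,-1]]'
```

```text
clock: 6.65
eef_pos: [575.0, 256.8, 173.2]
tool_rot: [-3.142, 0.0, 1.289]
force: [0.9, -0.4, -0.5]
width: 15.4
clock: 7.05
eef_pos: [575.2, 256.9, 172.2]
tool_rot: [3.141, -0.0, 1.289]
force: [-1.5, -1.2, 6.4]
width: 14.8
```

Contact is felt at TCP z = 172.2, against a predicted 172.8. I'll release, rise and look.

```bash
python3 -m pendant '[[0,0,0.0005,0,0,0,-0.6],[0,0,0.0005,0,0,0,-0.3],[0,0,0.0005,0,0,0,0],[0,0,0.0005,0,0,0,0.3],[0,0,0.0005,0,0,0,0.3],[0,0,0.02,0,0,0,0.3],[0,0,0.06,0,0,0,0.3],[0,0,0.1,0,0,0,0.3]]'
python3 -m pendant '[[0,0,0.04,0,0,0,1],[0,0,0.08,0,0,0,1],[0,0,0.08,0,0,0,1],[0,0,0.08,0,0,0,1]]'
python3 - <<'E'
from h import *
c=cal('wrist');np.savez('w3.npz',*c)
a=ctrl.get_image('wrist');cv2.imwrite('pics/w3.png',a)
s=ctrl.get_image('side');cv2.imwrite('pics/s3.png',s);b=cv2.resize(s[160:400,180:420],(320,320))
o=np.zeros((360,800,3),np.uint8);o[:,:480]=cv2.resize(a,(480,360));o[:320,480:]=b;cv2.imwrite('pics/v3.png',o)
E
```

```text
clock: 7.85
eef_pos: [574.5, 256.5, 271.6]
tool_rot: [-3.14, 0.001, 1.289]
force: [0.4, 0.7, -0.0]
width: 55.5
clock: 8.25
eef_pos: [575.2, 257.0, 352.1]
tool_rot: [3.14, -0.001, 1.289]
force: [0.2, -1.6, 0.1]
width: 85.5
```

View pics/v3.png

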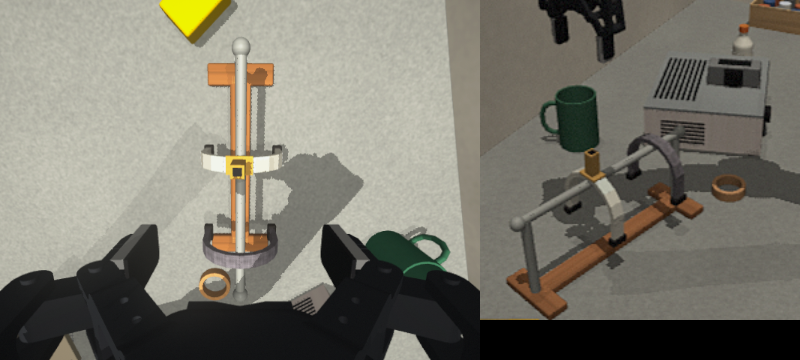

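The frame hangs upright astride the bar and is released. Now back to the cassette; I'll look again at hover.

```bash
python3 -m pendant '[[-0.003,-0.03,0,0,0,-0.06,1],[-0.006,-0.07,0,0,0,-0.15,1],[-0.009,-0.11,0,0,0,-0.24,1],[-0.012,-0.15,0,0,0,-0.33,1],[-0.015,-0.19,0,0,0,-0.42,1],[-0.018,-0.23,0,0,0,-0.5,1],[-0.02,-0.26,0,0,0,-0.55,1],[-0.02,-0.26,0,0,0,-0.55,1]]'; python3 -m pendant '[[-0.003,-0.04,0,0,0,-0.09,1],[-0.006,-0.08,-0.01,0,0,-0.18,1],[-0.009,-0.12,-0.02,0,0,-0.27,1],[-0.012,-0.16,-0.04,0,0,-0.36,1],[-0.015,-0.2,-0.06,0,0,-0.44,1],[-0.017,-0.235,-0.07,0,0,-0.448,1],[-0.017,-0.238,-0.07,0,0,-0.448,1],[-0.017,-0.238,-0.07,0,0,-0.448,1]]'
python3 -m pendant '[[0,0,0,0,0,0,1],[0,0,0,0,0,0,1]]'
python3 - <<'E'
from h import *
c=cal('wrist');np.savez('w4.npz',*c)
a=ctrl.get_image('wrist');cv2.imwrite('pics/w4.png',a)
t=ctrl.get_image('top');cv2.imwrite('pics/t4.png',t)
print(ctrl.read_state()['eef_pos'],ctrl.read_state()['tool_rot'])
E
```

```text
clock: 9.15
eef_pos: [553.8, -9.6, 349.6]
tool_rot: [3.141, 0.005, 0.729]
force: [0.2, 0.4, -1.3]
width: 85.2
clock: 9.95
eef_pos: [537.4, -241.1, 279.6]
tool_rot: [-3.139, 0.002, 0.29]
force: [0.2, 1.7, 0.1]
width: 85.6
clock: 10.15
eef_pos: [538.7, -239.1, 281.4]
tool_rot: [-3.141, -0.001, 0.294]
force: [-0.1, 0.6, 0.2]
width: 85.7
[ 538.60638804 -239.6589138   281.61799904] [-3.14141390e+00 -8.33910377e-04  2.93258567e-01]
```

View pics/w4.png

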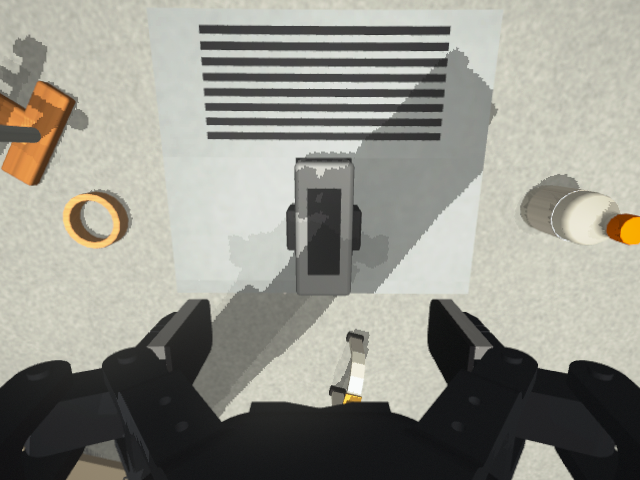

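The cassette is square in the view. Its top corners are at (296,163), (353,162), (352,295) and (296,295), and the pads are at (288,228) and (361,228).

Run:
```python
from h import *
np.set_printoptions(precision=1,suppress=True)
z=np.load('w4.npz');W=[z[k] for k in z.files];z=np.load('w1.npz');V=[z[k] for k in z.files]
c=[plane(W,p,146) for p in [(296,163),(353,162),(352,295),(296,295)]];m=np.mean(c,0);print(c,m)
for a,b in((3,0),(2,1),(1,0),(2,3)):
    d=c[b]-c[a];print(np.linalg.norm(d),np.degrees(np.arctan2(d[1],d[0])))
p=[plane(W,q,138) for q in [(288,206),(361,206),(288,250),(361,250)]];print(p,np.mean(p,0),np.linalg.norm(p[0]-p[1]))
T=cal('top');print('height check',[tri([(W,a),(V,b)])[0] for a,b in (((296,163),(284,131)),((353,162),(333,132)),((352,295),(329,248)))])
```

```text
[array([ 585.4, -206.7,  146. ]), array([ 598.5, -247.7,  146. ]), array([ 495.8, -280.5,  146. ]), array([ 482.3, -236. ,  146. ])] [ 540.5 -242.7  146. ]
107.1216716144048 15.840128033562054
107.81753203960174 17.755963423660518
42.99491280597083 107.78442199899271
46.58192478293418 106.85263286523947
[array([ 550.8, -209.3,  138. ]), array([ 567.7, -265.3,  138. ]), array([ 515.5, -219.1,  138. ]), array([ 533. , -276.9,  138. ])] [ 541.8 -242.7  138. ] 58.45930795720308
height check [array([ 585.4, -206.7,  146.8]), array([ 598.8, -248.2,  142.1]), array([ 495.8, -280.6,  145.7])]
```

```bash
python3 -m pendant '[[0.0024,-0.003,-0.03,0,0,0,1],[0.0024,-0.003,-0.07,0,0,0,1],[0.0024,-0.003,-0.11,0,0,0,1],[0.0024,-0.003,-0.14,0,0,0,1],[0.0024,-0.003,-0.165,0,0,0,1],[0.0024,-0.003,-0.175,0,0,0,1],[0.0024,-0.003,-0.175,0,0,0,1],[0.0024,-0.003,-0.175,0,0,0,1]]'; python3 -m pendant '[[0,0,0,0,0,0,1]]'
```

```text
clock: 11.05
eef_pos: [541.4, -244.3, 107.4]
tool_rot: [3.14, -0.002, 0.291]
force: [0.5, 0.6, 0.5]
width: 85.4
clock: 11.15
eef_pos: [541.6, -244.6, 107.9]
tool_rot: [3.14, -0.002, 0.291]
force: [0.3, -0.5, -0.2]
width: 85.5
```

Position is within 2 mm. Now I'll pinch, correcting y by 1.5 mm.

```bash
python3 -m pendant '[[-0.0005,0.0015,-0.001,0,0,0,1],[-0.0005,0.0015,-0.001,0,0,0,-1],[-0.0005,0.0015,-0.001,0,0,0,-1],[-0.0005,0.0015,-0.001,0,0,0,-1],[-0.0005,0.0015,-0.001,0,0,0,-1],[-0.0005,0.0015,-0.001,0,0,0,-1],[-0.0005,0.0015,-0.001,0,0,0,-1],[-0.0005,0.0015,-0.001,0,0,0,-1]]'; python3 -m pendant '[[0,0,0,0,0,0,-1],[0,0,0,0,0,0,-1],[0,0,0,0,0,0,-1],[0,0,0,0,0,0,-1]]'
```

```text
clock: 11.95
eef_pos: [540.4, -242.0, 106.6]
tool_rot: [-3.141, -0.001, 0.291]
force: [-1.7, 2.5, 9.8]
width: 45.6
clock: 12.35
eef_pos: [540.4, -242.0, 106.5]
tool_rot: [-3.141, -0.001, 0.291]
force: [-2.1, 3.1, 9.1]
width: 45.7
```

```bash
python3 -m pendant '[[0,0,0.003,0,0,0,-1],[0,0,0.007,0,0,0,-1],[0,0,0.012,0,0,0,-1],[0,0,0.018,0,0,0,-1],[0,0,0.024,0,0,0,-1],[0,0,0.03,0,0,0,-1]]'
```

```text
clock: 12.95
eef_pos: [539.9, -242.8, 135.8]
tool_rot: [3.141, -0.0, 0.291]
force: [0.2, -0.2, -2.5]
width: 45.5
```

```bash
python3 -m pendant '[[0,0,0.015,0,0,0,-1],[0,0,0.035,0,0,0,-1],[0,0,0.055,0,0,0,-1],[0,0,0.075,0,0,0,-1],[0,0,0.095,0,0,0,-1],[0,0,0.107,0,0,0,-1],[0,0,0.11,0,0,0,-1],[0,0,0.11,0,0,0,-1]]'; python3 -m pendant '[[0,0,0,0,0,0,-1],[0,0,0,0,0,0,-1],[0,0,0,0,0,0,-1],[0,0,0,0,0,0,-1],[0,0,0,0,0,0,-1]]'
python3 - <<'E'
from h import *
s=ctrl.get_image('side');t=ctrl.get_image('top');o=np.hstack([cv2.resize(s[120:420,160:460],(400,400)),cv2.resize(t[100:300,150:550],(400,200))[:200] if 0 else cv2.resize(t[100:340,280:520],(400,400))]);cv2.imwrite('pics/v5.png',o)
print(ctrl.read_state()['qd'])
E
```

```text
clock: 13.75
eef_pos: [539.8, -242.7, 245.3]
tool_rot: [3.142, -0.0, 0.291]
force: [-0.2, -0.5, -2.7]
width: 45.4
clock: 14.25
eef_pos: [539.8, -242.7, 245.0]
tool_rot: [-3.141, 0.0, 0.291]
force: [-0.1, -0.6, -2.2]
width: 45.3
[ 4.17876321e-04 -1.97464967e-03  6.69609783e-04 -1.45264436e-04
 -1.30777628e-03  4.50818856e-05  1.05003227e-04]
```

View pics/v5.png

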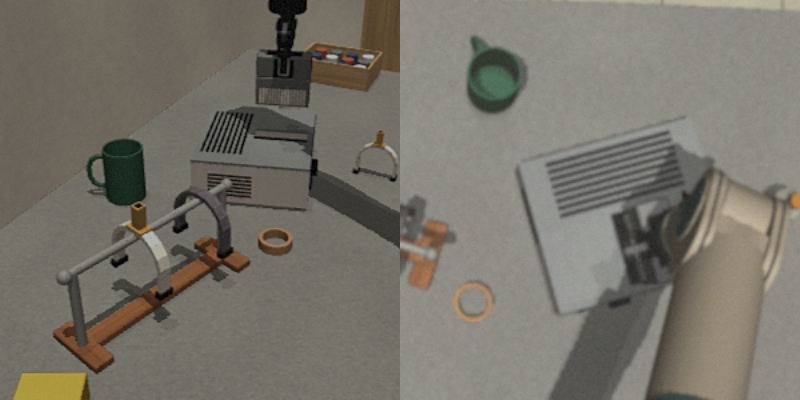

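The side view shows the cassette fully out of its well, upright in the fingers. The frame still hangs on the bar, and the mug and tape are where they were. Handing in.

```bash
python3 -c "from cell import ctrl; print(ctrl.finish_job())"
```

```text
the job is handed in; nothing more can be done
None
```

The headband frame now hangs over the free stretch of the drying rail's bar, and the cassette is out of its well, held upright and still by its pinched catches. I handed the job in at about 14.3 s. No verdict is reported.

- **Frame:** I measured the socket within about 1.4 mm across three views. The frame is about 30 mm along the bar from its middle, and I felt contact at the expected height before letting go. The last picture shows it still hanging upright astride the bar.
- **Cassette:** The pinch closed with the cassette still home, and I lifted it about 138 mm. By the tool height its underside is at about z = 178 mm, 78 mm above the extractor (48 mm needed).
- **Load check:** The wrist read about -2.2 to -2.7 N in z, which fits the 270 g cassette.
- **Other objects:** The mug and tape look untouched in the last pictures, and I did not go near the glue or the foam. I didn't re-measure any of the four.

Two things don't match exactly. The finger opening reads 45 mm on the catches, against 48 mm nominal when fully in; it also read about 1 mm low on the 16 mm socket. The catch travel itself I could only infer from that opening and from the cassette coming free. The wrist also showed about 9 N upward during the pinch, which vanished on lifting.

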